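Clamp a plywood plate in a cam-lever fixture

TASK

Clamp the small loose plywood plate in the grey metal fixture. With a fingertip, push the plate along the fixture, away from the open end, until it sits flat against the dark end stop; then push the orange-gripped lever round clockwise with one finger as far as it goes, so that its cam presses the plate against the sprung rubber pad. Do not lift the plate, and leave the loupe, screwdriver and marker beside the fixture where they are.

Things in the scene. Friction and masses are not known exactly. Their poses are not given: they have to be found in the camera images.
- fixture: Grey metal base plate 180 x 180 x 12 mm fixed to the bench; origin: centre of its underside, on the bench top. The work bay on it is open towards its -x; the end stop closes it at +x; a dark steel bar (x = -44 to +20 mm, y = 78 to 90 mm, 20 mm high above the base) carries the rubber pad. Two upright 8 mm dowels, tops 42 mm above the bench, 36 mm from the pivot, mark the ends of the lever's travel.
- cut_plate_3: The loose plywood plate with small holes: 50 mm along its x, 70 mm along its y, 12 mm thick, about 40 g; origin: centre of its underside. It lies on the fixture's base, its axes nearly along the fixture's, 15 to 30 mm short of the end stop. Seated, its origin is at x = 0 in the fixture's frame; clamped, at about y = +35 mm.
- lever (a joint): Lever angle about its vertical pivot, rad: 0 open, growing clockwise from above to 2.18 closed (hard stop); starts at 0 to 0.25. In the fixture's frame the arm points along (cos a, sin a), a = -0.524 - angle. Stiff (2 to 4 N at the grip), stays where left. The black cam disc under the arm (radius 20 mm, centre 8 mm off the pivot, z 13 to 28.5 mm) closes on the plate.
- lever_pivot (a point): Point on the lever's vertical pivot axis, 36 mm above the bench (mid-height of the arm); at x = 0, y = -28 mm in the fixture's frame.
- lever_grip (a point): Middle of the lever's orange round grip, 75 mm from the pivot, 36 mm above the bench; it moves with the lever. The grip is 18 mm thick, 45 mm long (53 to 98 mm from the pivot), its underside 27 mm and its top 45 mm above the bench. Between grip and pivot the arm is a steel bar 14 mm wide.
- stop_face (a point): Middle of the end stop's face, 10 mm above the fixture's base: x = +25 mm, y = +52 mm in the fixture's frame. The stop is a dark steel bar, 60 mm long along the fixture's y, 16 mm thick, 20 mm high above the base.
- pad (a joint): How far the sprung rubber pad on the +y side of the bay is pressed in, m: 0 free, about 0.0025 when the plate is clamped (about 7 N). Pad face 50 mm long, 14 mm high, at y = 67.5 mm in the fixture's frame when free.
- loupe: Bystander: black round loupe, 40 mm across, 34 mm high, standing at the lever's side of the fixture, about 0.2 m from its centre. Origin: centre of its underside.
- screwdriver_red: Bystander: red-handled screwdriver, 150 mm long, 22 mm high, lying beside the pad's side of the fixture. Origin: centre of its underside; its length is along its y.
- marker_green: Bystander: dark marker pen 134 mm long, 10 mm thick, lying beyond the end stop. Origin: centre of its underside; its length is along its y.
Things that resemble listed ones, but are neither listed nor needed, are in the scene too. What is meant by the cut_plate_3 is not blue, red or turquoise, and is the larger of those in its own colour.

How it is judged:
By the outcome, as a careful person would: the job done as asked, in the order asked, and still so for the second after the job is handed in, with the robot touching nothing.
It also fails if it takes over 50 s, if anything falls off the work surface, if the arm or the gripper's body presses on something with over 40 N, if the wrist force passes 120 N, or if a joint passes its speed limit or range.

ROBOT

A 6-joint arm with a two-finger parallel gripper is mounted at the origin on a cart in front of the work surface, level with it; the furniture and walls round the work are solid. World frame = base frame: x ahead of the robot, y to its left, z up, the work surface at z = 0. Lengths are in m, angles in rad, forces in N, time in s.
With the tool pointing down it reaches from about 0.35 to 0.775 m from the base axis. Payload 5.5 kg.
Tool frame: the origin (TCP) lies midway between the tips of the shut fingers; the grasp point (between the pads) lies 19 mm behind it; x points along the fingers, y is the direction in which the jaws open and shut, and the axes are right-handed (so a half turn about x gives the same grasp; the last joint's range is limited). The gripper opens to 85 mm and grips with 20 to 120 N. Pads are 22 mm wide; open, the fingers measure 114 mm over their backs; the gripper's body (76 mm by 85 mm) begins 54 mm behind the grasp point. The pads swing forward as they close: fully open they stand 13 mm farther back than shut.
Start: joints at [1.162, 0.313, 0.046, 1.304, 0, 1.431], TCP at [0.153, 0.554, 0.231] pointing down, gripper open.
Joint ranges: [-2.76, 2.76], [-0.86, 1.69], [-1.03, 1.26], [-2.2, 2.34], [-1.47, 1.5], [-3.14, 3.14]. Speed limits (rad/s): [2.57, 2.57, 3.14, 3.14, 3.14, 3.14].

INTERFACE

Orientations are given as a unit quaternion [w, x, y, z].
In Python, from workcell import env, optics, order, models gives the robot as it stands. The module is installed in compiled form; this text tells all that it offers.
- The arm moves only by the tool servo_tool, never from a script. Its argument "moves" is a list of rows, each a list of 5 numbers: the shift along the tool's x, y, z in cm, then the turn about the tool's x in rad, then the closure, from -1 (fully open) to 1 (shut). A call has exactly 10 rows; each row shifts and turns the commanded pose from where the row before left it, along the tool's axes as they then stand; what a row does not reach is not made up. A row lasts 1/8 s, in which the tool goes at most 62.5 mm and 10.7 degrees, less where a joint would pass 70% of its speed; a pose out of reach is approached as far as the arm can. A call is refused whole if a number of a shift passes 6.25 or a number of a turn 0.188, either way. A call with a gripper value outside its range is refused whole. The fingers move at their own pace and stop on an object; "grip_force" is the grip in N (left out, the last holds). Time passes only in rows, so rows that do not move let the fingers close, or fill a call up. It gives the time, the measured TCP pose, the force and the opening at its end, in the units of the state.
- env.get_state(): the state, without advancing time (a new reading comes with each control period).
- optics.read_camera(name): name is "side" or "top"; returns a dict with "pixels" (400x640x3 uint8, blue, green, red), "vertical_fov" (degrees; the focal length in pixels is half the picture's height over the tangent of half this angle, whatever the lens; pixels are square), "cx", "cy" (the principal point, pixels), "k1" (the pictures are not rectified: a ray, as slopes to the right and down, at radius r is drawn at 1 + k1 r^2 times it, then the intrinsics apply), "extrinsics" (4x4, takes a point from world to camera coordinates). Camera axes: x right, y up, looking along -z (the intrinsics and any distortion apply to the point x, -y, -z); pixel columns grow to the right and rows downward; lengths in m; the calibration is good to about 2 mm. A picture is of the moment at which its call begins. There is no depth.
- order.hand_in(): hands the job in, once; it reports no verdict.
Trained networks look in a picture, given as the dict that the camera call returned (one of the last four; its "shot" number tells which), for a name from the list of things; names that differ only in an ending like _2 or _b are one class to them, and where a whole thing is asked for, a point or a joint stands for the part that bears it (a point fixed in the world has none). Each returns a list of dicts, best first, with "conf" (0 to 1); they miss things now and then, are a little off and sometimes report something else, mostly with a low value. They report only what shows in the picture. A call takes as long as a camera call. They do not tell look-alikes from the thing itself.
- models.outline_of(name, picture): "pixels" (400x640 bool, what is visible of it) and "location" ([column, row] in pixels, amid what is visible of it).
- models.pinpoint(name, picture): "location" ([column, row] in pixels: a listed point, or the origin of a listed thing).
The state is a dict: "clock": time; "joint_pos": joint angles; "qvel": joint speeds; "tau": joint torques, N m; "tcp_pos": TCP position; "orientation": TCP orientation; "wrist_force": force on the tool from outside, world axes, zero at the start; "ft_torque": the same for the moment, N m; "finger_gap": finger opening in m.
Only numpy, scipy, OpenCV 4.12 (cv2) and the standard library are available. Lean on these libraries where they do the work, as an engineer would, in place of code of your own. Each camera call takes 0.05 s, during which the arm holds its last target.

## Working session

There is one attempt and no reset: what is moved stays moved. The work goes in short steps, Python scripts to look and compute and a tool call to move; the robot and the scene stay as the last step left them, time stands still between calls to the robot, and variables do not carry over. Pictures are saved under pics/ and viewed, and the job is handed in when it is done.

Besides the shell and the picture viewer there is one more tool, called after ">>>" as name(argument=value, ...), one argument or row to a line, values as JSON. servo_tool: Moves the arm, as the interface text tells. Its arguments: {"type":"object","properties":{"moves":{"type":"array"},"grip_force":{"type":"number"}},"required":["moves"]}

```bash
mkdir -p pics; cat > h.py <<'E'
import numpy as np, cv2
from workcell import env, optics, order, models
def cam(n):
    return optics.read_camera(n)
def K(p):
    f=200/np.tan(np.radians(p["vertical_fov"])/2)
    return f
def ray(p,uv):
    f=K(p); d=np.array([(uv[0]-p["cx"])/f,(uv[1]-p["cy"])/f])
    k=np.array([[f,0,p["cx"]],[0,f,p["cy"]],[0,0,1.]])
    u=cv2.undistortPoints(np.array([[uv]],float),k,np.array([p["k1"],0,0,0,0.]))[0,0]
    E=np.array(p["extrinsics"]); R=E[:3,:3]; t=E[:3,3]
    return -R.T@t, R.T@np.array([u[0],-u[1],-1])
def atz(p,uv,z):
    c,d=ray(p,uv); return c+d*(z-c[2])/d[2]
def proj(p,P):
    E=np.array(p["extrinsics"]); q=E[:3,:3]@np.array(P)+E[:3,3]
    f=K(p); s=np.array([q[0],-q[1]])/-q[2]; s=s*(1+p["k1"]*(s@s))
    return s*f+np.array([p["cx"],p["cy"]])
E
python3 - <<'E'
from h import *
s=env.get_state(); print(s)
for n in("top","side"):
    p=cam(n); cv2.imwrite(f"pics/{n}0.png",p["pixels"])
    print(n,p["vertical_fov"],p["cx"],p["cy"],p["k1"])
    for nm,z in(("fixture",0),("cut_plate_3",.012),("lever_pivot",.036),("lever_grip",.036),("stop_face",.022),("loupe",0),("screwdriver_red",0),("marker_green",0)):
        for d in models.pinpoint(nm,p)[:4]:
            print(nm,round(d["conf"],2),np.round(d["location"],1),np.round(atz(p,d["location"],z),4))
E
```

```text
{'clock': 0.0, 'joint_pos': array([1.16240594e+00, 3.14001846e-01, 4.49309445e-02, 1.30359685e+00,
       1.73763040e-05, 1.43122779e+00]), 'qvel': array([ 0.00078507,  0.00088411, -0.00038499, -0.00020128, -0.00027012,
       -0.00010153]), 'tau': array([ 2.36261272e-03, -4.80629826e+01,  2.98529792e+01,  1.94323983e-02,
       -2.34285053e-04,  9.48151211e-06]), 'tcp_pos': array([0.15249078, 0.55385869, 0.23038842]), 'orientation': array([ 0.70054375,  0.09412161,  0.70091362, -0.09539223]), 'wrist_force': array([0.50531316, 0.06631296, 0.0236202 ]), 'ft_torque': array([0.04703769, 0.01143328, 0.01899195]), 'finger_gap': 0.08510735919369544}
top 45.72264163923755 317.82508725548547 193.9996863904153 -0.09530133813572615
fixture 0.83 [291.7 184.1] [0.5419 0.2258 0.    ]
fixture 0.21 [280.6 196.8] [0.5141 0.2483 0.    ]
cut_plate_3 0.91 [230.8 293.5] [0.3105 0.3426 0.012 ]
cut_plate_3 0.89 [386.2 199.3] [0.5137 0.0266 0.012 ]
cut_plate_3 0.84 [279.5 198.1] [0.51   0.2497 0.012 ]
cut_plate_3 0.81 [385.1 103.9] [0.7202 0.0306 0.012 ]
lever_pivot 0.84 [302.  179.4] [0.5471 0.2033 0.036 
[... 338 characters left out ...]
2.1 129.8] [0.657  0.3369 0.    ]
side 46.063058647645946 315.49194675910655 210.3059399621758 0.03224755798251642
fixture 0.96 [313.4 211. ] [0.545  0.2283 0.    ]
cut_plate_3 0.95 [432.1 229.7] [0.7065 0.0118 0.012 ]
cut_plate_3 0.88 [199.3 220.6] [0.3035 0.3141 0.012 ]
cut_plate_3 0.86 [354.3 259.4] [0.51   0.0166 0.012 ]
cut_plate_3 0.83 [293.7 205. ] [0.5106 0.259  0.012 ]
lever_pivot 0.92 [318.8 202.1] [0.5452 0.204  0.036 ]
lever_grip 0.96 [352.3 194.7] [0.6268 0.1904 0.036 ]
stop_face 0.82 [301.3 192.1] [0.5469 0.2864 0.022 ]
loupe 0.75 [390.2 243.7] [0.6121 0.0324 0.    ]
screwdriver_red 0.89 [259.3 194.9] [0.4723 0.3647 0.    ]
marker_green 0.47 [326.7 178.9] [0.6555 0.3447 0.    ]
```

```bash
python3 - <<'E'
import cv2
for n,b in(("top",(190,90,410,255)),("side",(220,130,440,295))):
    i=cv2.imread(f"pics/{n}0.png"); x0,y0,x1,y1=b
    cv2.imwrite(f"pics/{n}0z.png",cv2.resize(i[y0:y1,x0:x1],None,fx=3.6,fy=3.6,interpolation=cv2.INTER_CUBIC))
E
```

```text
(no output)
```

View pics/top0z.png

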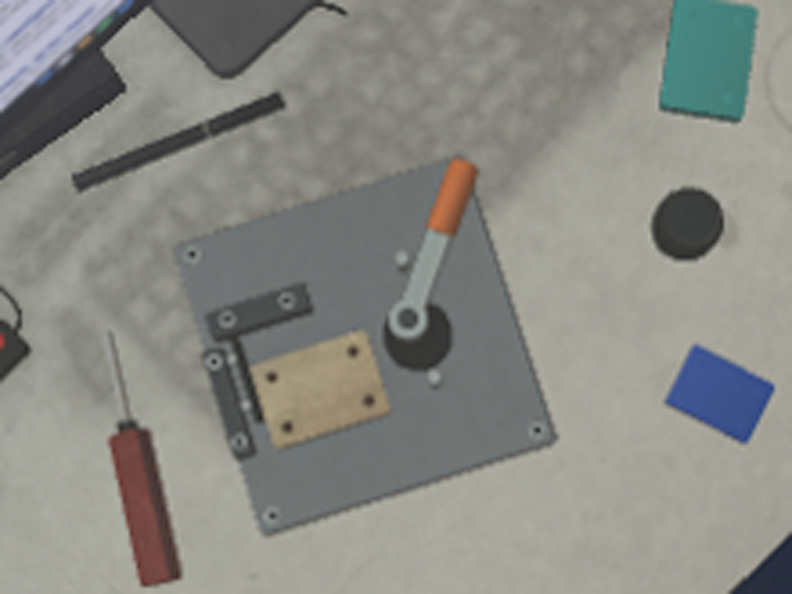

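View pics/side0z.png

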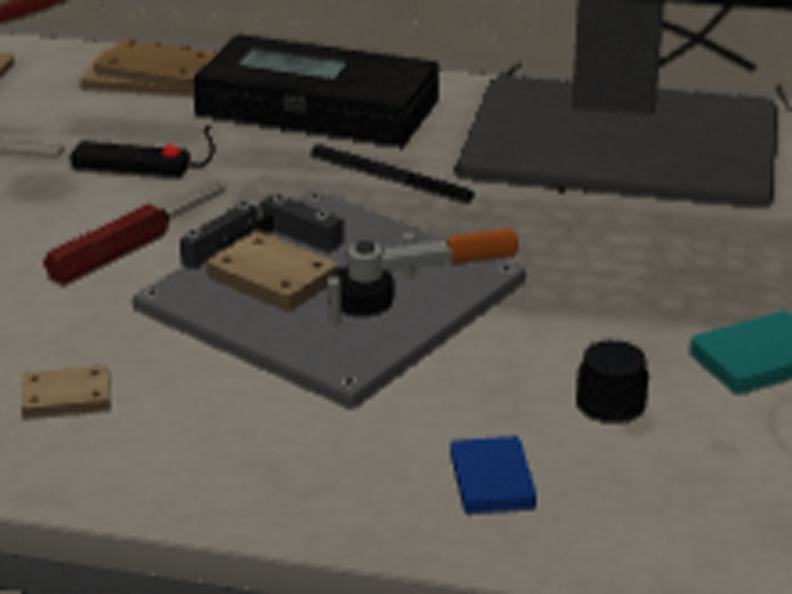

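View pics/top0.png

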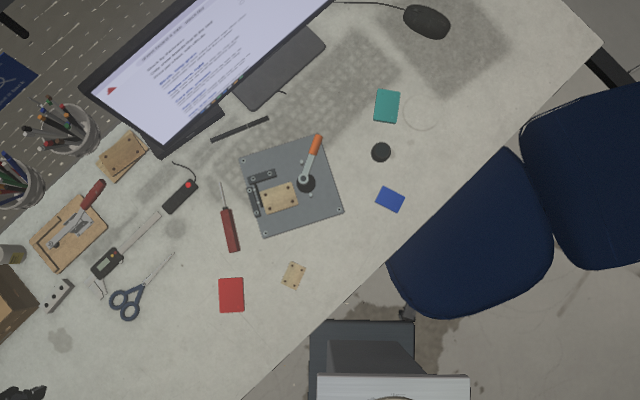

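The top crop shows the fixture with its open side toward the robot, at full-picture corners of about (239,157), (319,133), (344,211) and (264,238). The wood plate is at about (279,198), short of the stop. The lever points up and to the right, with its grip at about (314,140). The smaller plywood plate at (293,275) is a decoy.

Next I fit the poses.

```bash
cat > fit.py <<'E'
from h import *
from scipy.optimize import least_squares
def Rz(t): return np.array([[np.cos(t),-np.sin(t)],[np.sin(t),np.cos(t)]])
def quad(p,mask):
    c=max(cv2.findContours(mask.astype(np.uint8),0,1)[0],key=cv2.contourArea)[:,0]
    return c
if __name__=="__main__":
    from itertools import product
    ps={n:cam(n) for n in("top","side")}
    obs=[]
    t=ps["top"]; 
    for n,cs in(("top",[(178,242),(463,157),(556,437),(266,534)]),):
        w=np.array([atz(t,(190+c[0]/3.6,90+c[1]/3.6),.012)[:2] for c in cs]); print(w.round(4), np.linalg.norm(w-np.roll(w,1,0),axis=1).round(4))
        L=np.array([(90,90),(90,-90),(-90,-90),(-90,90)])/1000
        r=least_squares(lambda q:(L@Rz(q[2]).T+q[:2]-w).ravel(),[.54,.22,.2]); print("fix corners",r.x.round(4),(r.fun*1000).round(1))
    # side corners
    s=ps["side"]
    for c in [(136,298),(352,402),(524,272)]: print(atz(s,(220+c[0]/3.6,130+c[1]/3.6),.012).round(4))
    q=r.x
    # model check via pinpoint
    for n,p in ps.items():
      for nm,z in(("lever_pivot",.036),("lever_grip",.036),("stop_face",.022),("cut_plate_3",.012)):
        for d in models.pinpoint(nm,p)[:3]:
            w=atz(p,d["location"],z)[:2]; print(n,nm,round(d["conf"],2),((w-q[:2])@Rz(q[2])*1000).round(1))
    # plate outline
    for n,p in ps.items():
      for o in models.outline_of("cut_plate_3",p):
        l=o["location"]; w=atz(p,l,.024)[:2]
        if np.linalg.norm(w-q[:2])<.08:
            c=quad(p,o["pixels"]); W=np.array([atz(p,tuple(map(float,x)),.024)[:2] for x in c]); f=((W-q[:2])@Rz(q[2])*1000).astype(np.float32)
            print(n,"plate",o["conf"],cv2.minAreaRect(f),cv2.boxPoints(cv2.minAreaRect(f)).round(1).tolist())
    top=[(250,365),(368,331),(389,410),(277,446)]
    w=np.array([atz(t,(190+c[0]/3.6,90+c[1]/3.6),.024)[:2] for c in top]); print("plate corners fixture",((w-q[:2])@Rz(q[2])*1000).round(1))
E
python3 fit.py
```

```text
[[0.5944 0.3376]
 [0.6501 0.1718]
 [0.486  0.1136]
 [0.4254 0.2789]] [0.1789 0.1749 0.1741 0.1761]
fix corners [0.539  0.2255 0.3377] [-0.3  2.6  3.6 -1.4 -2.1 -2.8 -1.2  1.7]
[0.4259 0.2734 0.012 ]
[0.4813 0.1049 0.012 ]
[0.648  0.1668 0.012 ]
top lever_pivot 0.9 [  0.6 -24.8]
top lever_grip 0.6 [ 57.1 -70.8]
top stop_face 0.96 [20.6 56.9]
top cut_plate_3 0.92 [-180.1   55.6]
top cut_plate_3 0.89 [ 105.5 -244.1]
top cut_plate_3 0.82 [-186.3  185.7]
side lever_pivot 0.69 [ -3.8 -29.6]
side lever_grip 0.85 [ 58.8 -71.2]
side stop_face 0.61 [30.7 62.8]
side stop_face 0.29 [-26.8 -25.5]
side cut_plate_3 0.83 [ -96.4 -190.6]
side cut_plate_3 0.77 [  86.3 -250.3]
side cut_plate_3 0.76 [-195.1  171.2]
top plate 0.67 ((-20.238039016723633, 33.78641128540039), (72.92414093017578, 50.51240921020508), 88.7575454711914) [[-46.29999923706055, -2.0999999046325684], [4.199999809265137, -3.200000047683716], [5.800000190734863, 69.69999694824219], [-44.70000076293945, 70.80000305175781]]
side plate 0.91 ((-26.565683364868164, 24.98516845703125), (61.94138717651367, 79.52582550048828), 0.8179396390914917) [[-58.099998474121094, 64.30000305175781], [-57.0, -15.199999809265137], [5.0, -14.300000190734863], [3.799999952316284, 65.19999694824219]]
plate corners fixture [[  5.1  67.4]
 [  3.2  -3.1]
 [-44.   -0.8]
 [-44.2  66.2]]
```

```bash
cat > ov.py <<'E'
from h import *
from fit import Rz
import sys
def draw(p,q,la,pl,box,out,s=4.4,wx=None):
    x0,y0,x1,y1=box
    im=cv2.resize(p["pixels"][y0:y1,x0:x1],None,fx=s,fy=s,interpolation=cv2.INTER_CUBIC)
    def P(f): 
        w=Rz(q[2])@np.array(f[:2])/1000+q[:2]; u=proj(p,[*w,f[2]/1000]); return tuple(int(v) for v in ((u-[x0,y0]+.5)*s))
    def poly(pts,col,cl=True):
        a=[P(t) for t in pts]
        for i in range(len(a)-(not cl)): cv2.line(im,a[i],a[(i+1)%len(a)],col,1,cv2.LINE_AA)
    def rect(a,b,c,d,z,col): poly([(a,c,z),(b,c,z),(b,d,z),(a,d,z)],col)
    rect(-90,90,-90,90,12,(0,255,255)); rect(25,41,22,82,32,(255,255,0)); rect(-44,20,78,90,32,(255,255,0))
    a=-.524-la
    poly([(0,-28,45),(98*np.cos(a),-28+98*np.sin(a),45)],(0,255,0),False)
    b=pl[2]; c=[(-25,-35),(25,-35),(25,35),(-25,35)]
    poly([(*(Rz(b)@np.array(t)+pl[:2]),24) for t in c],(0,0,255))
    cv2.imwrite(out,im)
E
python3 - <<'E'
from ov import *
from scipy.optimize import least_squares
T=cam("top");S=cam("side")
obs=[]
for c,l in zip([(178,242),(463,157),(556,437),(266,534)],[(90,90),(90,-90),(-90,-90),(-90,90)]): obs.append((T,(190+c[0]/3.6-.5,90+c[1]/3.6-.5),(*l,12)))
for c,l in zip([(136,298),(352,395),(524,270)],[(-90,90),(-90,-90),(90,-90)]): obs.append((S,(220+c[0]/3.6-.5,130+c[1]/3.6-.5),(*l,12)))
def res(q):
    return np.ravel([proj(p,[*(Rz(q[2])@np.array(f[:2])/1000+q[:2]),f[2]/1000])-u for p,u,f in obs])
for sl in (slice(0,8),slice(8,14),slice(0,14)):
    r=least_squares(lambda q:res(q)[sl],[.54,.225,.33]); print(r.x.round(4),r.fun.round(1))
q=r.x
draw(T,q,.15,(-20,33,0.0),(225,125,360,245),"pics/ovT1.png")
draw(S,q,.15,(-20,33,0.0),(250,170,380,250),"pics/ovS1.png",6)
E
```

```text
[0.5401 0.2266 0.3379] [-1.2  0.1  0.7 -1.7  1.3  1.  -0.8  0.5]
[0.5389 0.2261 0.3436] [-1.7 -0.6  0.3  0.5  1.3 -0.6]
[0.5398 0.2265 0.3388] [-1.2  0.3  0.7 -1.6  1.4  1.1 -0.8  0.6 -1.4 -1.   0.2  0.3  1.6 -0.6]
```

View pics/ovT1.png

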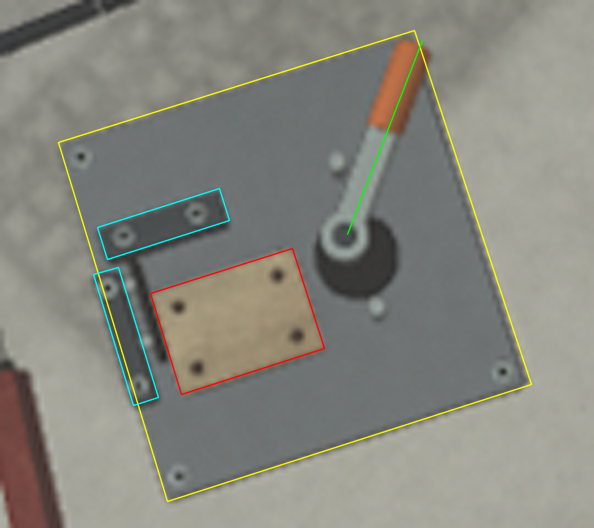

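View pics/ovS1.png

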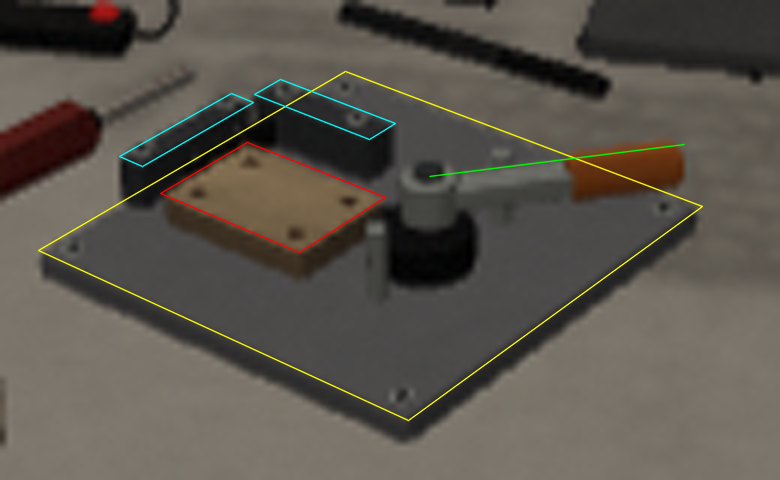

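```bash
cat > go.py <<'E'
from h import *
from fit import Rz
from scipy.spatial.transform import Rotation as R
Q=np.array([.5398,.2265,.339])
def f2w(f): return Rz(Q[2])@np.array(f[:2])/1000+Q[:2]
def w2f(w): return (np.array(w[:2])-Q[:2])@Rz(Q[2])*1000
def st():
    s=env.get_state(); o=s["orientation"]; m=R.from_quat([o[1],o[2],o[3],o[0]]).as_matrix()
    return s,m
def rep():
    s,m=st(); ty=m[:,1]
    print("t",round(s["clock"],2),"tcp",s["tcp_pos"].round(4),"fix",w2f(s["tcp_pos"]).round(1),"tool x",m[:,0].round(3),"y yaw-in-fix",round(np.arctan2(ty[1],ty[0])-Q[2],3),"j6",s["joint_pos"].round(2),"F",s["wrist_force"].round(1))
def to(f,z):
    s,m=st(); d=np.array([*f2w(f),z])-s["tcp_pos"]; print("world d",d.round(4),"tool cm",(m.T@d*100).round(2))
E
python3 -c "
from go import *
rep(); to((-75,33),.10)"
```

```text
t 1.6 tcp [0.1527 0.5544 0.2313] fix [-256.  438.] tool x [ 0.  0. -1.] y yaw-in-fix 0.963 j6 [1.16 0.31 0.05 1.3  0.   1.43] F [ 0.6  0.3 -0.3]
world d [ 0.3054 -0.3217 -0.1313] tool cm [ 13.13 -22.91  37.98]
```

>>> servo_tool(
  moves=[
    [1.46, -2.55, 4.22, 0, 1],
    [1.46, -2.55, 4.22, 0, 1],
    [1.46, -2.55, 4.22, 0, 1],
    [1.46, -2.55, 4.22, 0, 1],
    [1.46, -2.55, 4.22, 0, 1],
    [1.46, -2.55, 4.22, 0, 1],
    [1.46, -2.55, 4.22, 0, 1],
    [1.46, -2.55, 4.22, 0, 1],
    [1.46, -2.55, 4.22, 0, 1],
    [0, 0, 0, -0.15, 1],
  ],
  grip_force=20,
)

```text
clock: 2.85
tcp_pos: [0.4598, 0.2296, 0.0988]
orientation: [0.706, 0.042, 0.706, -0.043]
wrist_force: [-0.2, -0.1, 0.2]
finger_gap: 0.0003
```

```bash
python3 -c "
from go import *
rep(); to((-75,33),.019)"
```

```text
t 2.85 tcp [0.4598 0.2296 0.0988] fix [-74.4  29.5] tool x [-0.001 -0.001 -1.   ] y yaw-in-fix 1.112 j6 [ 0.31  0.28 -0.34  0.95 -0.    0.43] F [-0.2 -0.1  0.2]
world d [-0.0017  0.0031 -0.0798] tool cm [ 7.98  0.29 -0.2 ]
```

>>> servo_tool(
  moves=[
    [0, 0, 0, -0.15, 1],
    [0, 0, 0, -0.15, 1],
    [0, 0.35, 0, -0.16, 1],
    [2.0, 0, 0, 0, 1],
    [2.0, 0, 0, 0, 1],
    [2.0, 0, 0, 0, 1],
    [1.5, 0, 0, 0, 1],
    [0.6, 0, 0, 0, 1],
    [0, 0, 0, 0, 1],
    [0, 0, 0, 0, 1],
  ],
)

```text
clock: 4.1
tcp_pos: [0.4579, 0.2359, 0.0195]
orientation: [0.697, -0.12, 0.696, 0.12]
wrist_force: [-0.0, 0.6, -0.4]
finger_gap: -0.0
```

```bash
python3 - <<'E'
from go import *
from ov import draw
rep(); to((-36,33),.018)
T=cam("top");S=cam("side")
draw(T,Q,.08,(-20,33,0),(225,125,360,245),"pics/ovT2.png")
draw(S,Q,.08,(-20,33,0),(250,170,380,250),"pics/ovS2.png",6)
E
```

```text
t 4.1 tcp [0.4579 0.2359 0.0195] fix [-74.1  36.1] tool x [ 0.001  0.    -1.   ] y yaw-in-fix 1.573 j6 [ 0.32  0.36 -0.44  0.76  0.   -0.02] F [-0.   0.6 -0.4]
world d [ 0.037   0.0097 -0.0015] tool cm [ 0.16 -0.32  3.81]
```

View pics/ovT2.png

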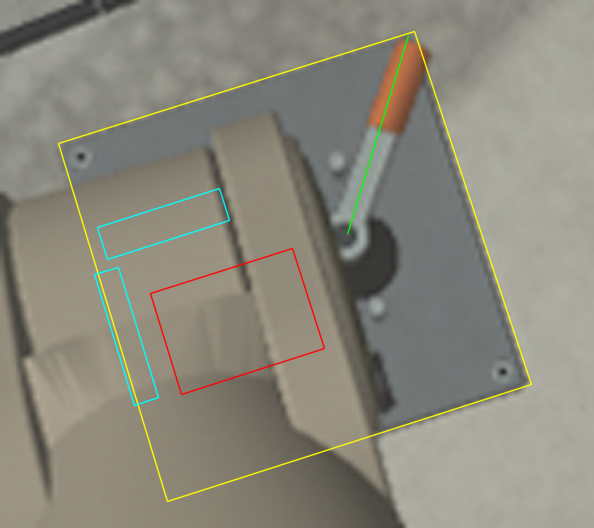

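View pics/ovS2.png

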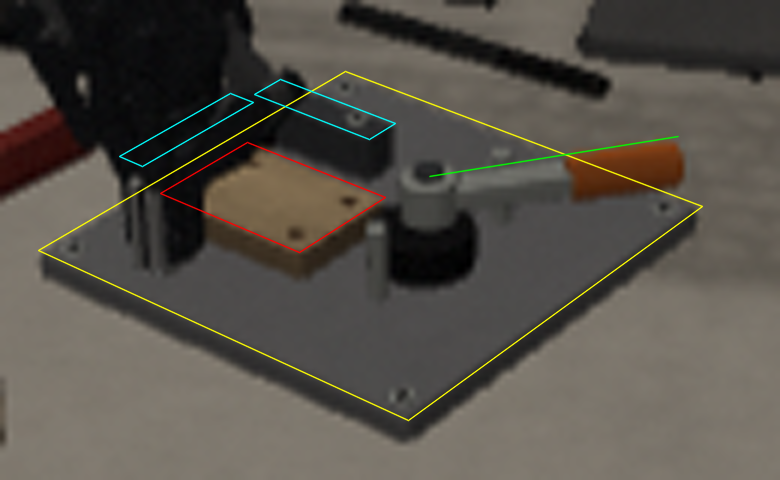

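The side view shows the fingertip upright just behind the plate's near edge, at about (165,230) in the crop. Top overlay unchanged. Now I push.

>>> servo_tool(
  moves=[
    [0.1, -0.3, 0.5, 0, 1],
    [0, 0, 0.5, 0, 1],
    [0, 0, 0.4, 0, 1],
    [0, 0, 0.4, 0, 1],
    [0, 0, 0.4, 0, 1],
    [0, 0, 0.4, 0, 1],
    [0, 0, 0.4, 0, 1],
    [0, 0, 0.3, 0, 1],
    [0, 0, 0.1, 0, 1],
    [0, 0, 0, 0, 1],
  ],
)

```text
clock: 5.45
tcp_pos: [0.4904, 0.2443, 0.0179]
orientation: [0.697, -0.12, 0.697, 0.12]
wrist_force: [0.1, -0.7, 0.2]
finger_gap: 0.0
```

```bash
python3 - <<'E'
from go import *
from ov import draw
rep(); to((-36,33),.018)
S=cam("side")
draw(S,Q,.08,(0,33,0),(250,170,380,250),"pics/ovS3.png",6)
E
```

```text
t 5.45 tcp [0.4904 0.2443 0.0179] fix [-40.7  33.2] tool x [ 0.  0. -1.] y yaw-in-fix 1.573 j6 [ 0.32  0.42 -0.36  0.79  0.   -0.03] F [ 0.1 -0.7  0.2]
world d [0.0045 0.0013 0.0001] tool cm [-0.01 -0.02  0.47]
```

View pics/ovS3.png

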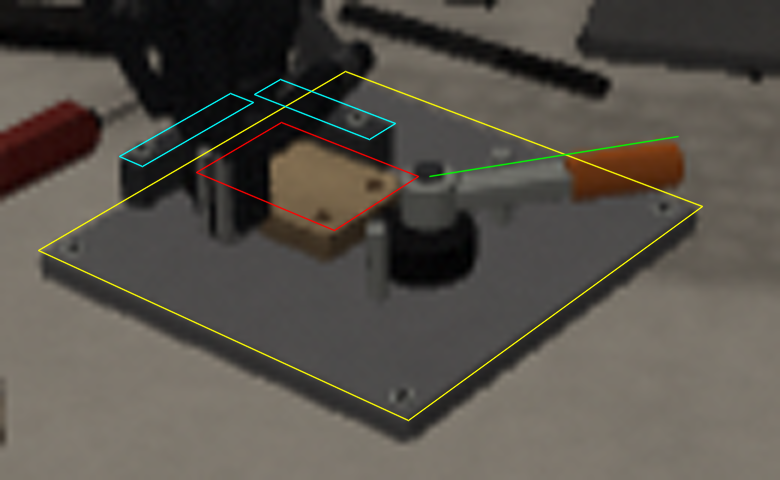

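The plate is following and has about 5 mm left. I'll go on slowly until the force rises.

>>> servo_tool(
  moves=[
    [0, 0, 0.1, 0, 1],
    [0, 0, 0.1, 0, 1],
    [0, 0, 0.1, 0, 1],
    [0, 0, 0.1, 0, 1],
    [0, 0, 0.05, 0, 1],
    [0, 0, 0.05, 0, 1],
    [0, 0, 0, 0, 1],
    [0, 0, 0, 0, 1],
    [0, 0, 0, 0, 1],
    [0, 0, 0, 0, 1],
  ],
)

```text
clock: 6.75
tcp_pos: [0.4948, 0.2458, 0.0178]
orientation: [0.697, -0.12, 0.697, 0.12]
wrist_force: [-2.6, -0.0, 1.1]
finger_gap: -0.0
```

```bash
python3 -c "
from go import *
rep()"
```

```text
t 6.75 tcp [0.4948 0.2458 0.0178] fix [-36.   33.2] tool x [-0. -0. -1.] y yaw-in-fix 1.573 j6 [ 0.32  0.43 -0.35  0.8   0.   -0.03] F [-2.6 -0.   1.1]
```

>>> servo_tool(
  moves=[
    [0, 0, 0.05, 0, 1],
    [0, 0, 0.05, 0, 1],
    [0, 0, 0.05, 0, 1],
    [0, 0, 0, 0, 1],
    [0, 0, 0, 0, 1],
    [0, 0, 0, 0, 1],
    [0, 0, 0, 0, 1],
    [0, 0, 0, 0, 1],
    [0, 0, 0, 0, 1],
    [0, 0, 0, 0, 1],
  ],
)

```text
clock: 8.0
tcp_pos: [0.4948, 0.2459, 0.0177]
orientation: [0.696, -0.12, 0.698, 0.12]
wrist_force: [-7.3, -1.9, 5.0]
finger_gap: 0.0003
```

```bash
python3 -c "
from go import *
rep()"
```

```text
t 8.0 tcp [0.4948 0.2459 0.0177] fix [-36.   33.2] tool x [-0.003 -0.001 -1.   ] y yaw-in-fix 1.573 j6 [ 0.32  0.43 -0.34  0.8  -0.   -0.03] F [-7.3 -1.9  5. ]
```

The finger stopped at -36.0 mm, as expected, while the force rose to about 8 N, so the plate is against the stop. I back off, rise and check.

>>> servo_tool(
  moves=[
    [0, 0, -0.3, 0, 1],
    [0, 0, -1.0, 0, 1],
    [0, 0, -2.0, 0, 1],
    [-3, 0, -2.0, 0, 1],
    [-5, 0, -2, 0, 1],
    [-5, -3, -2, 0, 1],
    [0, -5, -2, 0, 1],
    [0, -5, 0, 0, 1],
    [0, -5, 0, 0, 1],
    [0, 0, 0, 0, 1],
  ],
)

```text
clock: 9.25
tcp_pos: [0.4516, 0.0363, 0.1482]
orientation: [0.698, -0.119, 0.696, 0.118]
wrist_force: [-0.3, -0.1, -0.4]
finger_gap: 0.0001
```

```bash
python3 - <<'E'
from go import *
from ov import draw
rep(); 
T=cam("top");S=cam("side")
draw(T,Q,.08,(0,33,0),(225,125,360,245),"pics/ovT4.png")
draw(S,Q,.08,(0,33,0),(250,170,380,250),"pics/ovS4.png",6)
E
```

```text
t 9.25 tcp [0.4516 0.0363 0.1482] fix [-146.4 -150. ] tool x [ 0.002 -0.    -1.   ] y yaw-in-fix 1.568 j6 [-0.1   0.12 -0.41  1.04 -0.   -0.43] F [-0.3 -0.1 -0.4]
```

View pics/ovT4.png

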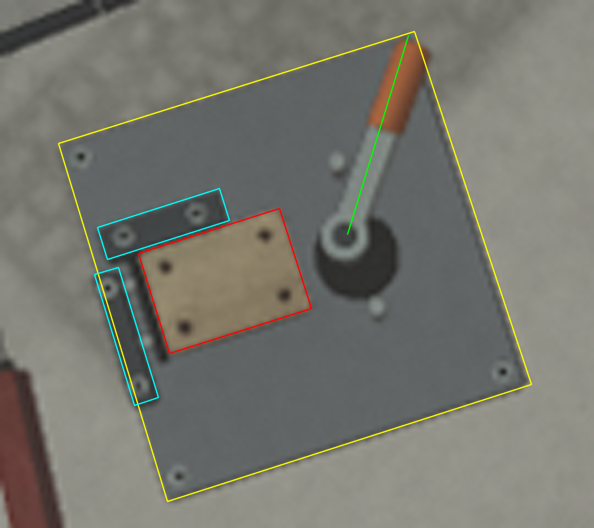

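View pics/ovS4.png

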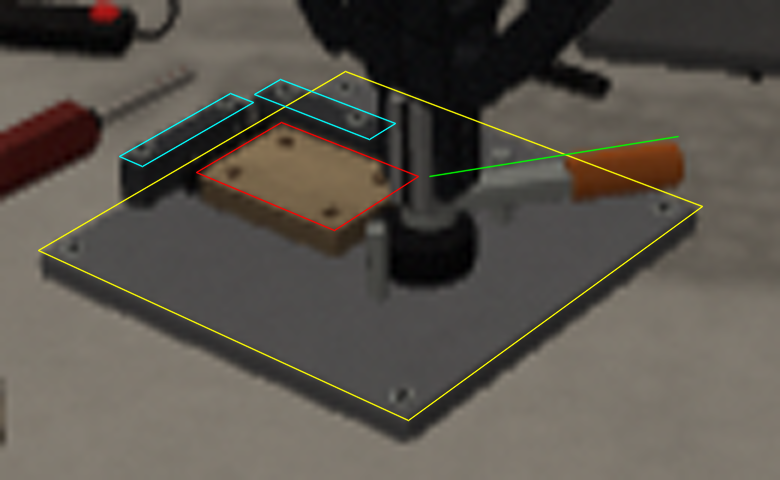

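Both views show the plate outline matching the seated model (x=0, y≈33), square and touching the stop. Next I move to the lever grip.

>>> servo_tool(
  moves=[
    [0, 2.4, 5.5, 0, 1],
    [0, 2.5, 5.6, 0, 1],
    [0, 2.5, 5.6, 0, 1],
    [0, 2.5, 5.6, 0, 1],
    [0, 0, 0.3, -0.16, 1],
    [0, 0, 0, -0.16, 1],
    [0, 0, 0, -0.16, 1],
    [0, 0, 0, -0.16, 1],
    [0, 0, 0, -0.16, 1],
    [0, 0, 0, -0.15, 1],
  ],
)

```text
clock: 10.6
tcp_pos: [0.6287, 0.2101, 0.1476]
orientation: [0.563, -0.427, 0.563, 0.428]
wrist_force: [0.4, -1.0, 0.2]
finger_gap: -0.0002
```

```bash
python3 -c "
from go import *
rep(); to((80,-51),.026)"
```

```text
t 10.6 tcp [0.6287 0.2101 0.1476] fix [ 78.4 -45. ] tool x [-0.001  0.    -1.   ] y yaw-in-fix 2.531 j6 [ 0.2   0.52  0.15  1.2   0.   -1.1 ] F [ 0.4 -1.   0.2]
world d [ 0.0035 -0.0051 -0.1216] tool cm [12.16 -0.49 -0.4 ]
```

>>> servo_tool(
  moves=[
    [2, -0.4, 0, 0, 1],
    [3, 0, 0, 0, 1],
    [3, 0, 0, 0, 1],
    [2.4, 0, 0, 0, 1],
    [1.2, 0, 0, 0, 1],
    [0.5, 0, 0, 0, 1],
    [0, 0, 0, 0, 1],
    [0, 0, -0.3, 0, 1],
    [0, 0, -0.3, 0, 1],
    [0, 0, 0, 0, 1],
  ],
)

```text
clock: 11.85
tcp_pos: [0.6325, 0.2007, 0.0274]
orientation: [0.565, -0.425, 0.565, 0.425]
wrist_force: [0.8, 0.9, -1.0]
finger_gap: 0.0
```

```bash
python3 - <<'E'
from go import *
from ov import draw
rep(); S=cam("side")
draw(S,Q,.1,(0,33,0),(250,170,380,250),"pics/ovS5.png",6)
E
```

```text
t 11.85 tcp [0.6325 0.2007 0.0274] fix [ 78.8 -55.2] tool x [ 0.001  0.    -1.   ] y yaw-in-fix 2.522 j6 [ 0.19  0.6  -0.02  0.95  0.   -1.1 ] F [ 0.8  0.9 -1. ]
```

View pics/ovS5.png

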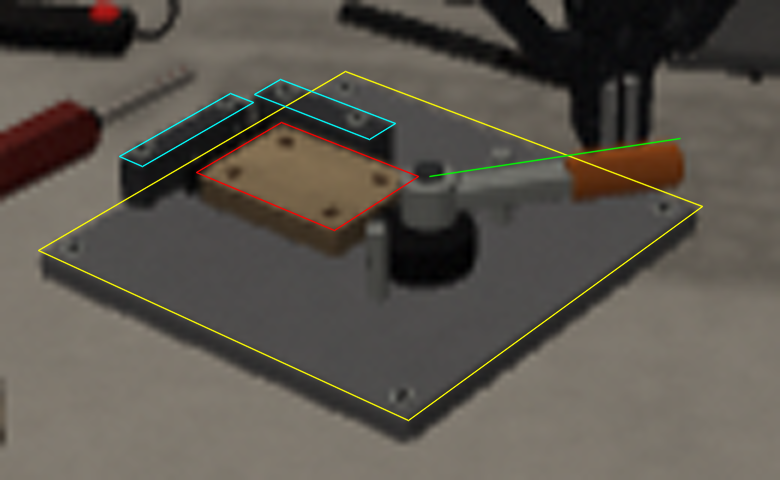

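The side view shows the finger behind the grip, on its counter-clockwise side at about (625,110). Now I push round the arc.

>>> servo_tool(
  moves=[
    [0, 0, -0.4, 0, 1],
    [0, -0.22, -1.28, 0.16, 1],
    [0, -0.22, -1.28, 0.16, 1],
    [0, -0.22, -1.28, 0.16, 1],
    [0, -0.22, -1.28, 0.16, 1],
    [0, -0.22, -1.28, 0.16, 1],
    [0, 0, 0, 0, 1],
    [0, 0, 0, 0, 1],
    [0, 0, 0, 0, 1],
    [0, 0, 0, 0, 1],
  ],
)

```text
clock: 13.15
tcp_pos: [0.6049, 0.1399, 0.0268]
orientation: [0.686, -0.172, 0.686, 0.172]
wrist_force: [0.1, 0.1, 0.3]
finger_gap: -0.0
```

```bash
cat >> go.py <<'E'
def lev():
    s,m=st(); y=m[:2,1]@Rz(Q[2]); z=m[:2,2]@Rz(Q[2]); r=w2f(s["tcp_pos"])-[0,-28]
    print("lever from yaw",round(-.524-(np.arctan2(y[1],y[0])-np.pi),3),"radial",(-r@y).round(1),"off",(r@z).round(1))
E
python3 - <<'E'
from go import *
from ov import draw
rep();lev(); S=cam("side")
draw(S,Q,.9,(0,33,0),(250,170,380,250),"pics/ovS6.png",6)
E
```

```text
t 13.15 tcp [0.6049 0.1399 0.0268] fix [  32.6 -103.3] tool x [ 0.  0. -1.] y yaw-in-fix 1.724 j6 [ 0.1   0.53 -0.15  0.89  0.   -0.39] F [0.1 0.1 0.3]
lever from yaw 0.894 radial 79.4 off 20.8
```

View pics/ovS6.png

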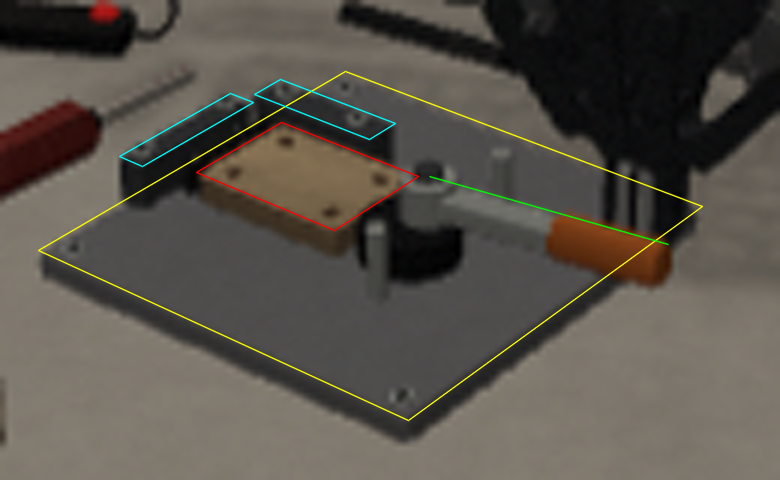

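The lever follows and is now at about 0.9 rad. I continue.

>>> servo_tool(
  moves=[
    [0, -0.22, -1.28, 0.16, 1],
    [0, -0.22, -1.28, 0.16, 1],
    [0, -0.22, -1.28, 0.16, 1],
    [0, -0.22, -1.28, 0.16, 1],
    [0, -0.22, -1.28, 0.16, 1],
    [0, -0.22, -1.28, 0.16, 1],
    [0, 0, 0, 0, 1],
    [0, 0, 0, 0, 1],
    [0, 0, 0, 0, 1],
    [0, 0, 0, 0, 1],
  ],
)

```text
clock: 14.45
tcp_pos: [0.5325, 0.1203, 0.0268]
orientation: [0.688, 0.164, 0.688, -0.164]
wrist_force: [0.3, 0.9, -0.5]
finger_gap: 0.0003
```

```bash
python3 - <<'E'
from go import *
from ov import draw
rep();lev(); S=cam("side")
draw(S,Q,1.85,(0,33,0),(250,170,380,250),"pics/ovS7.png",6)
E
```

```text
t 14.45 tcp [0.5325 0.1203 0.0268] fix [-42.2 -97.7] tool x [-0.  0. -1.] y yaw-in-fix 0.764 j6 [ 0.08  0.41 -0.35  0.81  0.    0.54] F [ 0.3  0.9 -0.5]
lever from yaw 1.854 radial 78.7 off 21.1
```

View pics/ovS7.png

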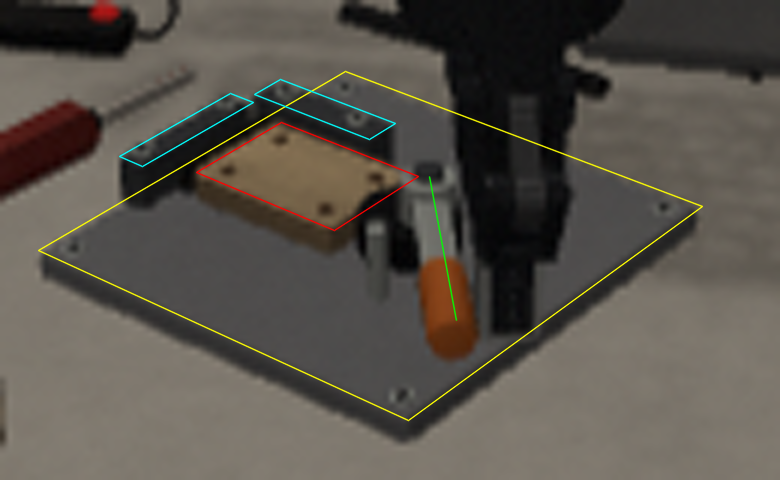

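>>> servo_tool(
  moves=[
    [0, -0.14, -0.65, 0.08, 1],
    [0, -0.14, -0.65, 0.08, 1],
    [0, -0.14, -0.65, 0.08, 1],
    [0, -0.14, -0.65, 0.08, 1],
    [0, 0, 0, 0, 1],
    [0, 0, 0, 0, 1],
    [0, 0, 0, 0, 1],
    [0, 0, 0, 0, 1],
    [0, 0, 0, 0, 1],
    [0, 0, 0, 0, 1],
  ],
)

```text
clock: 15.75
tcp_pos: [0.5079, 0.13, 0.0269]
orientation: [0.653, 0.272, 0.653, -0.272]
wrist_force: [1.8, -1.1, -0.4]
finger_gap: 0.0004
```

```bash
python3 - <<'E'
from go import *
rep();lev()
E
```

```text
t 15.75 tcp [0.5079 0.13   0.0269] fix [-62.2 -80.4] tool x [ 0.  0. -1.] y yaw-in-fix 0.443 j6 [ 0.1   0.37 -0.41  0.79  0.    0.89] F [ 1.8 -1.1 -0.4]
lever from yaw 2.174 radial 78.6 off 20.7
```

Some force remains. I push on along the tangent (-z) in small steps to feel for the hard stop.

>>> servo_tool(
  moves=[
    [0, 0, -0.1, 0, 1],
    [0, 0, -0.1, 0, 1],
    [0, 0, 0, 0, 1],
    [0, 0, 0, 0, 1],
    [0, 0, 0, 0, 1],
    [0, 0, 0, 0, 1],
    [0, 0, 0, 0, 1],
    [0, 0, 0, 0, 1],
    [0, 0, 0, 0, 1],
    [0, 0, 0, 0, 1],
  ],
)

```text
clock: 17.0
tcp_pos: [0.5072, 0.1306, 0.027]
orientation: [0.654, 0.272, 0.652, -0.272]
wrist_force: [4.9, -4.7, -1.4]
finger_gap: -0.0007
```

```bash
python3 - <<'E'
from go import *
rep();lev()
E
```

```text
t 17.0 tcp [0.5072 0.1306 0.027 ] fix [-62.6 -79.6] tool x [ 0.002 -0.002 -1.   ] y yaw-in-fix 0.442 j6 [ 0.1   0.37 -0.41  0.79 -0.    0.89] F [ 4.9 -4.7 -1.4]
lever from yaw 2.175 radial 78.7 off 19.8
```

>>> servo_tool(
  moves=[
    [0, 0, -0.1, 0, 1],
    [0, 0, -0.1, 0, 1],
    [0, 0, 0, 0, 1],
    [0, 0, 0, 0, 1],
    [0, 0, 0, 0, 1],
    [0, 0, 0, 0, 1],
    [0, 0, 0, 0, 1],
    [0, 0, 0, 0, 1],
    [0, 0, 0, 0, 1],
    [0, 0, 0, 0, 1],
  ],
)

```text
clock: 18.25
tcp_pos: [0.5071, 0.1308, 0.0272]
orientation: [0.654, 0.271, 0.651, -0.273]
wrist_force: [6.8, -7.6, -4.0]
finger_gap: 0.0002
```

```bash
python3 - <<'E'
from go import *
rep();lev()
E
```

```text
t 18.25 tcp [0.5071 0.1308 0.0272] fix [-62.7 -79.4] tool x [ 0.004 -0.004 -1.   ] y yaw-in-fix 0.441 j6 [ 0.1   0.37 -0.41  0.79 -0.    0.89] F [ 6.8 -7.6 -4. ]
lever from yaw 2.176 radial 78.6 off 19.7
```

The lever is at its hard stop: the force rose to 10 N and the finger moved only 0.2 mm. I back off, lift and move clear to look.

>>> servo_tool(
  moves=[
    [0, 0, 0.6, 0, 1],
    [0, 0, 1.0, 0, 1],
    [-3, 0, 1.0, 0, 1],
    [-5, 0, 0, 0, 1],
    [-5, -4, 0, 0, 1],
    [0, -5, 0, 0, 1],
    [0, -5, 0, 0, 1],
    [0, 0, 0, 0, 1],
    [0, 0, 0, 0, 1],
    [0, 0, 0, 0, 1],
  ],
)

```text
clock: 19.5
tcp_pos: [0.4254, 0.0169, 0.1557]
orientation: [0.653, 0.272, 0.653, -0.271]
wrist_force: [0.7, 0.9, -0.2]
finger_gap: -0.0003
```

```bash
python3 - <<'E'
from go import *
from ov import draw
rep();T=cam("top");S=cam("side")
draw(T,Q,2.18,(0,35,0),(225,125,360,245),"pics/ovT8.png")
draw(S,Q,2.18,(0,35,0),(250,170,380,250),"pics/ovS8.png",6)
cv2.imwrite("pics/T8.png",T["pixels"])
for n in("loupe","screwdriver_red","marker_green"):
  for p in(T,S):
    for d in models.pinpoint(n,p)[:1]: print(n,d["conf"],atz(p,d["location"],0).round(3))
E
```

```text
t 19.5 tcp [0.4254 0.0169 0.1557] fix [-177.6 -159.6] tool x [ 0.  0. -1.] y yaw-in-fix 0.444 j6 [-0.15  0.07 -0.45  1.05  0.    0.64] F [ 0.7  0.9 -0.2]
loupe 0.85 [0.609 0.045 0.   ]
loupe 0.57 [0.618 0.038 0.   ]
screwdriver_red 0.88 [0.468 0.358 0.   ]
screwdriver_red 0.67 [0.471 0.366 0.   ]
marker_green 0.51 [0.654 0.344 0.   ]
marker_green 0.61 [0.537 0.275 0.   ]
```

View pics/ovT8.png

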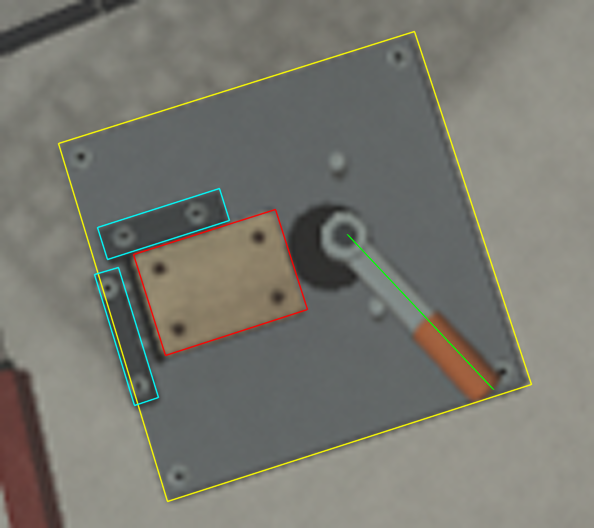

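View pics/ovS8.png

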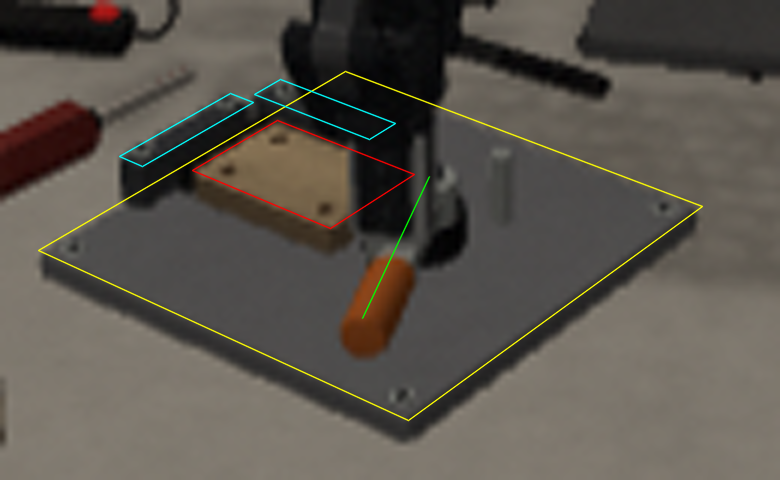

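View pics/T8.png

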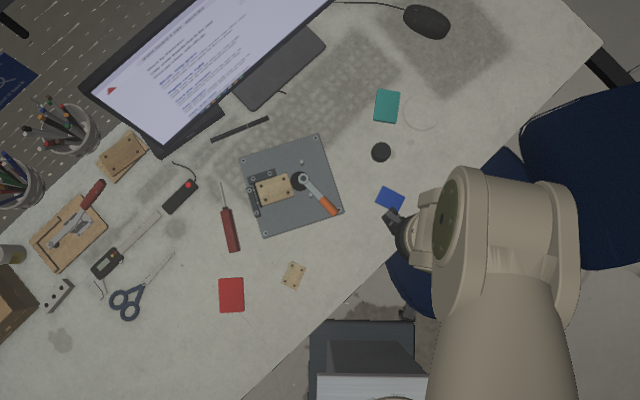

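The plate outline fits x=0, y≈35 and is square to the stop. The cam touches the plate's near side at about (295,250) in the crop, and the lever lies at its closed dowel. The loupe, screwdriver and marker have not moved. I hand in.

```bash
python3 -c "
from h import *
print(order.hand_in()); print(env.get_state()['clock'])"
```

```text
the job is handed in; nothing more can be done
None
the job is handed in; nothing more can be done
```

The plate is clamped and the job is handed in, at about 20 s on the robot's clock. No verdict is reported.

**What I did:** With the shut fingertips I pushed the plate along the base to the end stop. Then, from one side of the grip, I pushed the lever clockwise to its hard stop, backed off and moved clear.

**Checks that agreed:**
- **Plate seated:** the finger stopped where a seated plate would put it, and the force rose to about 9 N.
- **Lever closed:** the finger's position put the lever at about 2.18 rad. The force rose to about 11 N while the finger moved only about 0.2 mm.
- **Last pictures:** in the top view the plate lies at x ≈ 0, y ≈ 35 mm, square to the stop with the cam against it, and the lever is at its closed dowel. The side view agrees, though the gripper hides part of the plate.
- **Bystanders:** the loupe, screwdriver and marker are where they were, to within the networks' few millimetres of scatter.

**Checks that disagreed or were not made:**
- In the last side view the network put the marker inside the fixture. The picture shows it in its place, so I took that as a false detection.
- The pad's compression was not measured directly. I inferred it from the lever being at its stop and the plate's position.

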